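# Make up two optics kits from the bench stock

### The arm

A 7-joint arm with a two-finger parallel gripper is mounted at the origin on a cart in front of the work surface, level with it; the furniture and walls round the work are solid. World frame = base frame: x ahead of the robot, y to its left, z up, the work surface at z = 0. Lengths are in m, angles in degrees, forces in N, time in s.
With the tool pointing down it reaches from about 0.425 to 0.875 m from the base axis. Payload 4.7 kg.
Tool frame: the origin (TCP) lies at the very end of the fingers, on their centre line; the grasp point (between the pads) lies 19 mm behind it; z points along the fingers, y is the line along which they close (so a half turn about z gives the same grasp; the last joint's range is limited). The gripper opens to 87 mm and grips with 3 to 60 N. Pads are 19 mm wide; open, the fingers measure 117 mm over their backs; the gripper's body (75 mm by 190 mm) begins 51 mm behind the grasp point.
Start: joints at [-66.171, 18.392, -4.016, 83.108, 1.295, 78.541, -3.26], TCP at [0.254, 0.598, 0.223] pointing down, gripper open.
Joint ranges: [-163.93, 163.93], [-17.29, 119.83], [-79.2, 71.16], [3.27, 140.29], [-89.18, 269.18], [5.43, 117.66], [-154.24, 154.24]. Speed limits (degrees/s): [147.25, 147.25, 180, 180, 180, 180, 180].

### API

Orientations are given as [roll, pitch, yaw] about the fixed x, y, z axes, in that order (R = Rz(yaw) Ry(pitch) Rx(roll)).
In Python, from cell import get_obs, read_camera, sign_off, silhouettes gives the robot as it stands.
- The arm moves only by the tool play_rows, never from a script. Its argument "steps" is a list that holds one entry, the list of rows, each a list of 7 numbers: the shift along the tool's x, y, z in m, then the turn, a rotation vector about the tool's x, y, z in rad, then the finger opening in m, from 0 to 0.087. A call has 1 to 12 rows; each row shifts and turns the commanded pose from where the row before left it, along the tool's axes as they then stand; what a row does not reach is not made up. A row lasts 1/10 s, in which the tool goes at most 50 mm and 8.59 degrees, less where a joint would pass 70% of its speed; a pose out of reach is approached as far as the arm can. A call is refused whole if a number of a shift passes 0.05 or a number of a turn 0.15, either way. A call with a gripper value outside its range is refused whole. The fingers move at their own pace and stop on an object; "force" is the grip in N (left out, the last holds). Time passes only in rows, so rows that do not move let the fingers close. It gives the time, the measured TCP pose, the force, the opening and the grip force at its end, in the units of the state.
- get_obs(): the state, without advancing time (a new reading comes with each control period).
- read_camera(name): name is "scene" or "top"; returns a dict with "frame" (420x560x3 uint8, red, green, blue), "intrinsics" (3x3 intrinsics, pixels), "k1" (the pictures are not rectified: a ray, as slopes to the right and down, at radius r is drawn at 1 + k1 r^2 times it, then the intrinsics apply), "view" (4x4, takes a point from world to camera coordinates). Camera axes: x right, y up, looking along -z (the intrinsics and any distortion apply to the point x, -y, -z); pixel columns grow to the right and rows downward; lengths in m; the calibration is good to about 2 mm. A picture is of the moment at which its call begins. There is no depth.
- sign_off(): hands the job in; it is judged then, once.
Trained networks look in the newest picture that a camera, given by its name, has taken for a name from the list of things; names that differ only in an ending like _2 or _b are one class to them, and where a whole thing is asked for, a point or a joint stands for the part that bears it (a point fixed in the world has none). Each returns a list of dicts, best first, with "p" (0 to 1); they miss things now and then, are a little off and sometimes report something else, mostly with a low value. They report only what shows in the picture. A call takes as long as a camera call.
- silhouettes(camera, name): "pixels" (420x560 bool, what is visible of it) and "extent" ([left, top, right, bottom] in pixels, round what is visible of it).
The state is a dict: "time_s": time; "qpos": joint angles; "joint_velocities": joint speeds; "effort": joint torques, N m; "tool_pos": TCP position; "tool_rot": TCP orientation; "force": force on the tool from outside, world axes, zero at the start; "wrist_torque": the same for the moment, N m; "grip_width": finger opening in m; "grasp_force": force on a finger pad.
Only numpy, scipy, OpenCV 4.12 (cv2) and the standard library are available. Lean on these libraries where they do the work, as an engineer would, in place of code of your own. Each camera call takes 0.05 s, during which the arm holds its last target. There are 200 camera calls.

### The job

Make up the two optics kits. In the three-pocket tray, counting from the pocket next to its screw tab, put the short lens tube, then the aluminium spacer block, then the vial; in the two-pocket tray put the square optic box in the pocket next to the tab and the long lens tube in the other. Each thing stands upright on the floor of its pocket, set down rather than dropped; leave the sensor head, the BNC tee and the lens cap where they are.

Things in the scene. Friction and masses are not known exactly. Their poses are not given: they have to be found in the camera images.
- tray_three: Low grey kit tray, a row of three square pockets, each 54 x 54 mm inside (174 x 60 mm without tab); floor 3 mm thick, walls 3 mm thick with tops 9 mm above the table. Screwed down. Flat round-nosed tab with a screw head at one end, 35 mm long. Origin: underside centre of the row of pockets; y runs along the row towards the tab, x across, z up. Pocket centres: x = 0, y = +57 mm (next to the tab), 0 and -57 mm (far end).
- tray_two: Low grey kit tray, a row of two square pockets, each 60 x 60 mm inside (129 x 66 mm without tab); floor 3 mm thick, walls 3 mm thick with tops 9 mm above the table. Screwed down. Flat round-nosed tab with a screw head at one end, 35 mm long. Origin: underside centre of the row of pockets; y runs along the row towards the tab, x across, z up. Pocket centres: x = 0, y = +31.5 mm (next to the tab) and -31.5 mm (other end).
- lens_tube_long: Long lens tube: black upright round tube, 30.5 mm diameter, 52 mm tall, open bore. Origin: centre of its underside; z up. 
- lens_tube_short: Short lens tube: black upright round tube, 30.5 mm diameter, only 26 mm tall, open bore. Origin: centre of its underside; z up. 
- vial: Glass sample vial standing upright, 22 mm diameter, 52 mm tall with a black cap (19 mm diameter, from 42 mm up). Origin: centre of its underside; z up. 
- spacer_block: Bare aluminium spacer block with a small hole in its top, 26 mm along its x, 34 mm along its y, 20 mm tall, about 0.18 kg. Origin: centre of its underside; z up. 
- optic_box: Square optic box, black with a clear lid (the lid does not come off), 40 x 40 mm, sides along its x and y, 20 mm tall. Origin: centre of its underside; z up. 
- sensor_head: Stays where it is. Round black power sensor head lying on its back, 40 mm diameter, 15 mm tall. Origin: centre of its underside; z up. 
- bnc_tee: Stays where it is. Metal BNC tee piece, 29 mm along its x, 46 mm along its y, 14 mm tall, lying. Origin: centre of its underside; z up. 
- lens_cap: Stays where it is. Plain round black lens cap, 48 mm diameter, 20 mm tall. Origin: centre of its underside; z up. (Mind the fixed black rack, 162 mm tall with more on top of it, whose front runs along about 90 mm beyond the centres of the farther row of stock; its left front corner is at x = 0.60, y = 0.25 m, between stock and trays.)

How it is judged (in metres and radians):
At the end, for the whole second after the job is handed in: All five things are in the pockets that the goal names: each centre within 20 mm of the pocket centre along and across the tray, underside under 7 mm above the tray underside, upright within 0.15 rad, at rest. Sensor head, BNC tee and lens cap within 30 mm of where they stood (x of lens_tube_short in the frame of tray_three between -0.02 and 0.02 m and y of lens_tube_short in the frame of tray_three between 0.037 and 0.077 m and z of lens_tube_short in the frame of tray_three between 0 and 0.007 m and angle between each of lens_tube_short, spacer_block, vial, optic_box, lens_tube_long's own z axis and vertical below 0.15 rad and linear speed of each of lens_tube_short, spacer_block, vial, optic_box, lens_tube_long below 0.02 m/s and x of spacer_block in the frame of tray_three between -0.02 and 0.02 m and y of spacer_block in the frame of tray_three between -0.02 and 0.02 m and z of spacer_block in the frame of tray_three between 0 and 0.007 m and x of vial in the frame of tray_three between -0.02 and 0.02 m and y of vial in the frame of tray_three between -0.077 and -0.037 m and z of vial in the frame of tray_three between 0 and 0.007 m and x of optic_box in the frame of tray_two between -0.02 and 0.02 m and y of optic_box in the frame of tray_two between 0.0115 and 0.0515 m and z of optic_box in the frame of tray_two between 0 and 0.007 m and x of lens_tube_long in the frame of tray_two between -0.02 and 0.02 m and y of lens_tube_long in the frame of tray_two between -0.0515 and -0.0115 m and z of lens_tube_long in the frame of tray_two between 0 and 0.007 m and distance of each of sensor_head, bnc_tee, lens_cap from where it was at the start of the episode below 0.03 m); the robot touches nothing.
It fails at once if a thing of the kits is dropped (falls faster than 0.8 m/s, free of the fingers) ((linear speed of lens_tube_short above 0.8 m/s and contact force between the fingers and lens_tube_short below 0.05 N) or (linear speed of spacer_block above 0.8 m/s and contact force between the fingers and spacer_block below 0.05 N) or (linear speed of vial above 0.8 m/s and contact force between the fingers and vial below 0.05 N) or (linear speed of optic_box above 0.8 m/s and contact force between the fingers and optic_box below 0.05 N) or (linear speed of lens_tube_long above 0.8 m/s and contact force between the fingers and lens_tube_long below 0.05 N)).
It fails at once if the sensor head, the BNC tee or the lens cap is shifted by more than 30 mm (distance of any of sensor_head, bnc_tee, lens_cap from where it was at the start of the episode above 0.03 m).
It also fails if it takes over 118 s, if anything falls off the work surface, if the arm or the gripper's body presses on something with over 40 N, if the wrist force passes 120 N, or if a joint passes its speed limit or range.

## Working session

There is one attempt and no reset: what is moved stays moved. The work goes in short steps, Python scripts to look and compute and a tool call to move; the robot and the scene stay as the last step left them, time stands still between calls to the robot, and variables do not carry over. Pictures are saved under pics/ and viewed, at most 14 in all, crops included, and the job is handed in when it is done.

Besides the shell and the picture viewer there is one more tool, called after "Request:" by a JSON object that holds its "name" and its "arguments". play_rows: Moves the arm, as the interface text tells. Its arguments: {"type":"object","properties":{"steps":{"type":"array","items":{"type":"array","items":{"type":"array","items":{"type":"number"}}}},"force":{"type":"number"}},"required":["steps"]}

```bash
mkdir -p pics; ls; python3 - <<'E'
from cell import *
import cv2,numpy as np
o=get_obs();print({k:np.round(v,3).tolist() for k,v in o.items()})
for c in ["scene","top"]:
    r=read_camera(c);cv2.imwrite(f"pics/{c}0.png",r["frame"][:,:,::-1]);print(c,r["intrinsics"],r["k1"],np.round(r["view"],4).tolist())
    for n in "tray_three tray_two lens_tube_long lens_tube_short vial spacer_block optic_box sensor_head bnc_tee lens_cap".split():
        print(n,[(round(d["p"],2),np.round(d["extent"]).tolist(),int(d["pixels"].sum())) for d in silhouettes(c,n)[:3]])
E
```

```text
pics
{'time_s': 0.0, 'qpos': [-66.172, 18.438, -4.015, 83.175, 1.295, 78.541, -3.26], 'joint_velocities': [0.051, 0.015, -0.051, 0.063, 0.011, -0.019, 0.022], 'effort': [0.001, -49.129, -0.403, -31.252, -0.064, 0.044, 0.0], 'tool_pos': [0.254, 0.598, 0.221], 'tool_rot': [-179.891, 0.006, 156.981], 'force': [0.358, 0.635, 0.126], 'wrist_torque': [-0.025, -0.031, 0.022], 'grasp_force': 0.0, 'grip_width': 0.087}
scene [[512.42969797   0.         284.18767009]
 [  0.         512.42969797 210.02581547]
 [  0.           0.           1.        ]] -0.10542049717405655 [[-0.5577, -0.83, 0.0054, 0.3908], [0.3297, -0.2156, 0.9191, -0.1799], [-0.7617, 0.5144, 0.3939, -0.6781], [0.0, 0.0, 0.0, 1.0]]
tray_three [(0.64, [155.0, 246.0, 260.0, 311.0], 2649)]
tray_two [(0.82, [113.0, 238.0, 202.0, 284.0], 1849)]
lens_tube_long [(0.88, [285.0, 193.0, 299.0, 224.0], 393)]
lens_tube_short [(0.62, [367.0, 194.0, 385.0, 213.0], 200)]
vial [(0.8, [321.0, 185.0, 332.0, 206.0], 245)]
spacer_block [(0.75, [278.0, 234.0, 299.0, 254.0], 272)]
optic_box [(0.7, [311.0, 222.0, 335.0, 239.0], 369)]
sensor_head [(0.5
[... 447 characters left out ...]
[0.0, 0.0, 0.0, 1.0]]
tray_three [(0.76, [128.0, 213.0, 228.0, 269.0], 2612), (0.69, [250.0, 225.0, 265.0, 243.0], 208)]
tray_two [(0.67, [112.0, 175.0, 190.0, 220.0], 2118), (0.61, [371.0, 154.0, 386.0, 176.0], 265)]
lens_tube_long [(0.53, [286.0, 174.0, 304.0, 194.0], 206)]
lens_tube_short [(0.68, [377.0, 194.0, 394.0, 211.0], 187)]
vial [(0.18, [286.0, 214.0, 308.0, 242.0], 371)]
spacer_block [(0.77, [248.0, 225.0, 264.0, 241.0], 209)]
optic_box [(0.64, [285.0, 218.0, 310.0, 241.0], 367)]
sensor_head [(0.49, [370.0, 155.0, 388.0, 177.0], 280)]
bnc_tee [(0.52, [237.0, 180.0, 257.0, 201.0], 174)]
lens_cap [(0.65, [282.0, 173.0, 302.0, 195.0], 208), (0.64, [329.0, 207.0, 347.0, 226.0], 403)]
```

```bash
python3 - <<'E'
import cv2
a=cv2.imread("pics/scene0.png")[170:330,100:420];cv2.imwrite("pics/s1.png",cv2.resize(a,(800,400),interpolation=cv2.INTER_CUBIC))
a=cv2.imread("pics/top0.png")[100:300,100:420];cv2.imwrite("pics/t1.png",cv2.resize(a,(800,500),interpolation=cv2.INTER_CUBIC))
E
```

```text
(no output)
```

View pics/s1.png

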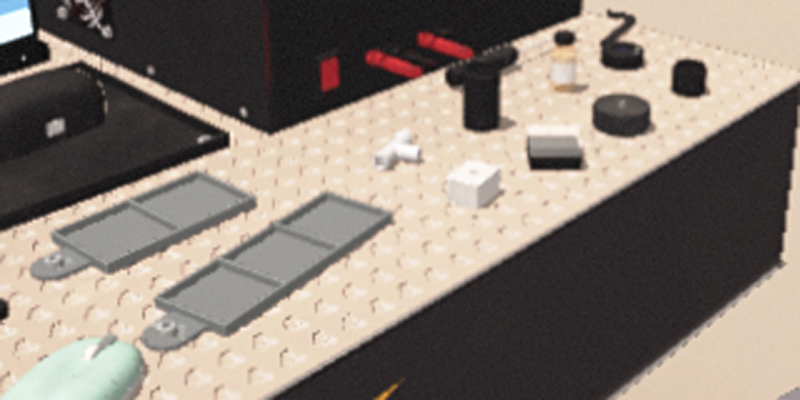

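View pics/t1.png

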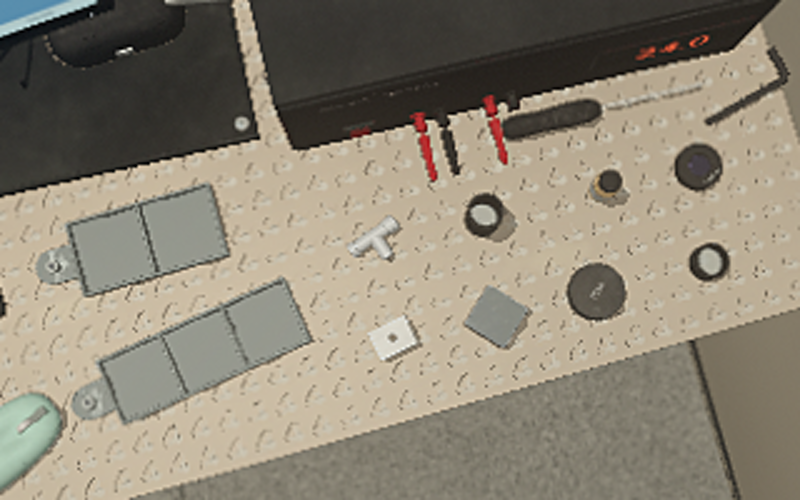

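View pics/top0.png

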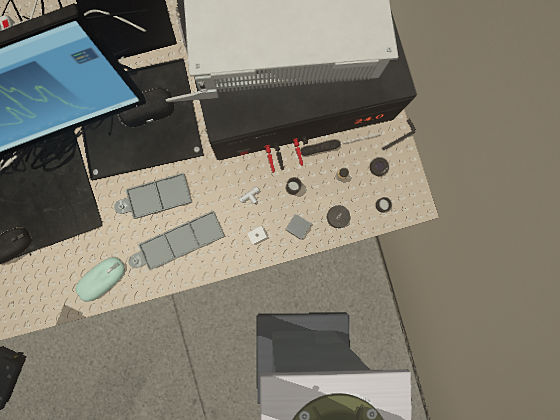

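View pics/scene0.png

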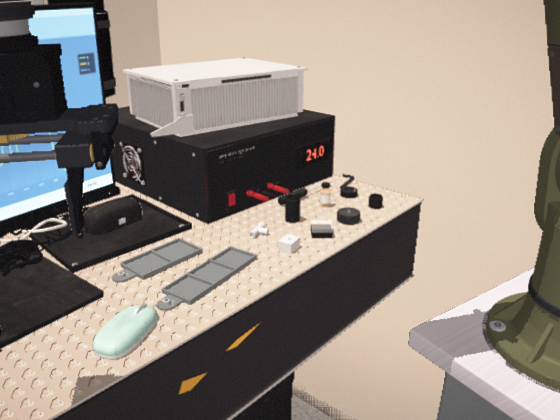

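The scene view shows the trays at left, the stock row in front of the black rack and the mouse at lower left. Key pixels in the top image:

| Thing | Pixel |
|---|---|
| Long tube | (294,186) |
| Vial | (344,173) |
| Sensor head | (379,166) |
| Lens cap | (339,217) |
| Short tube | (384,204) |
| Box | (299,226) |
| Spacer | (257,235) |
| Tee | (250,195) |
| Tray tabs | (123,206) and (136,261) |

The vial's "top" silhouette is wrong because it lies on the box. I'll fit models to the masks.

```bash
cat > h.py <<'E'
from cell import *
import cv2,numpy as np
from scipy.optimize import minimize
def proj(r,P):
    c=np.c_[P,np.ones(len(P))]@r["view"].T
    a=c[:,0]/-c[:,2];b=-c[:,1]/-c[:,2];s=1+r["k1"]*(a*a+b*b)
    return np.c_[a*s,b*s,np.ones(len(P))]@r["intrinsics"].T[:,:2]
t=np.linspace(0,2*np.pi,24,endpoint=False)
def cyl(d,h): 
    c=np.c_[np.cos(t),np.sin(t)]*d/2; return np.r_[np.c_[c,0*t],np.c_[c,0*t+h]]
def box(x,y,h): return np.array([[i*x/2,j*y/2,k*h] for i in(-1,1) for j in(-1,1) for k in(0,1)])
def tray(x,y):
    a=np.linspace(0,np.pi,9); R=.013
    return np.r_[box(x,y,.009),np.c_[R*np.cos(a),y/2+.035-R+R*np.sin(a),0*a+.003]]
M={"tray_three":tray(.06,.174),"tray_two":tray(.066,.129),"lens_tube_long":cyl(.0305,.052),"lens_tube_short":cyl(.0305,.026),
"vial":np.r_[cyl(.022,.042),cyl(.019,.052)],"spacer_block":box(.026,.034,.02),"optic_box":box(.04,.04,.02),"sensor_head":cyl(.04,.015),
"bnc_tee":box(.029,.046,.014),"lens_cap":cyl(.048,.02)}
S=8
def render(r,P):
    im=np.zeros((420*2,560*2),np.uint8)
    p=proj(r,P)*2+.5
    h=cv2.convexHull(np.round(p*16).astype(np.int32))
    cv2.fillConvexPoly(im,h,255,cv2.LINE_AA,4); return im/255.
def fit(name,masks,x0,yaws):
    """masks: list of (cam dict, bool mask)"""
    ms=[(r,cv2.GaussianBlur(cv2.resize(m.astype(np.float32),None,fx=2,fy=2),(0,0),1.5)) for r,m in masks]
    def f(v):
        c,s=np.cos(v[2]),np.sin(v[2]);P=M[name]@np.array([[c,s,0],[-s,c,0],[0,0,1]])+[v[0],v[1],0]
        e=0
        for r,m in ms:
            g=cv2.GaussianBlur(render(r,P),(0,0),1.5);e+=1-np.minimum(g,m).sum()/np.maximum(g,m).sum()
        return e/len(ms)
    best=None
    for y in yaws:
        o=minimize(f,[*x0,y],method="Nelder-Mead",options=dict(initial_simplex=np.array([[*x0,y]]*4)+np.array([[0,0,0],[.01,0,0],[0,.01,0],[0,0,.2]]),xatol=1e-4,fatol=1e-4))
        if best is None or o.fun<best.fun: best=o
    return best
def ray(r,u,v,z):
    K=r["intrinsics"];a,b=(u-K[0,2])/K[0,0],(v-K[1,2])/K[1,1]
    ad,bd=a,b
    for _ in range(6): s=1+r["k1"]*(a*a+b*b);a,b=ad/s,bd/s
    R=r["view"][:3,:3];c=-R.T@r["view"][:3,3];d=R.T@np.array([a,-b,-1.]);return (c+d*(z-c[2])/d[2])
E
python3 - <<'E'
from h import *
pix=dict(tray_three=(178,241),tray_two=(158,196),lens_tube_long=(294,186),vial=(344,173),sensor_head=(379,166),lens_cap=(339,217),lens_tube_short=(384,204),optic_box=(299,226),spacer_block=(257,235),bnc_tee=(250,195))
cs={c:read_camera(c) for c in("scene","top")}
for n,p in pix.items():
    h=M[n][:,2].max();x0=ray(cs["top"],*p,h)[:2];out=[]
    use=[]
    for c,r in cs.items():
        ex=proj(r,np.array([[*x0,h/2]]))[0]
        for d in silhouettes(c,n):
            l,tt,rr,b=d["extent"]
            if np.hypot((l+rr)/2-ex[0],(tt+b)/2-ex[1])<12: use.append((r,d["pixels"].astype(bool)));out.append(c);break
    ys=np.deg2rad([0,30,60,90,120,150]) if n in("spacer_block","bnc_tee") else np.deg2rad([0,30,60]) if n=="optic_box" else [np.deg2rad(20)] if "tray" in n else [0]
    res=[fit(n,u,x0,ys) for u in [use]+([[k] for k in use] if len(use)>1 else [])]
    print(n,out,"hand",np.round(x0,3),*[(np.round(o.x[:2],4).tolist(),round(np.rad2deg(o.x[2]),1),round(o.fun,2)) for o in res])
E
```

```text
tray_three ['scene', 'top'] hand [0.431 0.327] ([0.4336, 0.3223], np.float64(23.6), np.float64(0.07)) ([0.4346, 0.3223], np.float64(23.6), np.float64(0.06)) ([0.4332, 0.3218], np.float64(23.6), np.float64(0.07))
tray_two ['scene', 'top'] hand [0.527 0.371] ([0.5298, 0.3713], np.float64(16.2), np.float64(0.09)) ([0.5295, 0.3731], np.float64(17.7), np.float64(0.08)) ([0.5294, 0.3709], np.float64(15.6), np.float64(0.09))
lens_tube_long ['scene', 'top'] hand [0.539 0.085] ([0.5427, 0.0861], np.float64(3.7), np.float64(0.15)) ([0.5409, 0.0874], np.float64(3.3), np.float64(0.11)) ([0.5435, 0.086], np.float64(3.9), np.float64(0.18))
vial ['scene', 'top'] hand [ 0.565 -0.019] ([0.5669, -0.0169], np.float64(3.6), np.float64(0.25)) ([0.5694, -0.0192], np.float64(2.9), np.float64(0.23)) ([0.5656, -0.0179], np.float64(2.3), np.float64(0.27))
sensor_head ['scene'] hand [ 0.586 -0.102] ([0.5795, -0.0979], np.float64(10.1), np.float64(0.14))
lens_cap ['scene', 'top'] hand [ 0.477 -0.011] ([0.4797, -0.0097], np.float64(3.5), np.float64(0.11)) ([0.4811, -0.011], np.float64(3.0), np.float64(0.15)) ([0
[... 205 characters left out ...]
at64(0.31)) ([0.5031, -0.1066], np.float64(6.8), np.float64(0.16))
optic_box ['scene', 'top'] hand [0.459 0.073] ([0.4599, 0.0759], np.float64(53.6), np.float64(0.12)) ([0.4568, 0.0784], np.float64(53.0), np.float64(0.12)) ([0.4596, 0.0751], np.float64(56.8), np.float64(0.09))
spacer_block ['scene', 'top'] hand [0.442 0.161] ([0.4423, 0.1626], np.float64(29.6), np.float64(0.12)) ([0.4423, 0.1629], np.float64(33.5), np.float64(0.14)) ([0.4425, 0.1629], np.float64(206.4), np.float64(0.07))
bnc_tee ['scene', 'top'] hand [0.526 0.175] ([0.5248, 0.176], np.float64(51.9), np.float64(0.53)) ([0.5269, 0.1754], np.float64(53.0), np.float64(0.55)) ([0.5223, 0.1739], np.float64(35.2), np.float64(0.48))
```

```bash
cat > plan.py <<'E'
from h import *
import json
def plan(wps):
    """wps: (x,y,z,yaw_deg,step,opening) legs or (n,opening) waits; prints rounded tool-frame rows by 12"""
    o=get_obs();p=np.array(o["tool_pos"],float);y=np.deg2rad(o["tool_rot"][2]%360);rows=[]
    print("t",o["time_s"],"at",np.round(p,3),round(np.rad2deg(y),1))
    for w in wps:
        if len(w)==2: rows+=[[0,0,0,0,0,0,w[1]]]*w[0];continue
        g=np.array(w[:3]);gy=np.deg2rad(w[3])
        n=max(1,int(np.ceil(max(np.linalg.norm(g-p)/w[4],abs(gy-y)/.14))))
        for k in range(n):
            d=(g-p)/(n-k);c,s=np.cos(y),np.sin(y)
            a=np.round([d[0]*c+d[1]*s,d[0]*s-d[1]*c,-d[2]],3)+0.;th=round(-(gy-y)/(n-k),3)+0.
            rows.append([*a.tolist(),0,0,th,w[5]])
            p=p+[a[0]*c+a[1]*s,a[0]*s-a[1]*c,-a[2]];y-=th
    for i in range(0,len(rows),12): print(json.dumps(rows[i:i+12],separators=(",",":")).replace("0.0,","0,"))
E
python3 -c "
from plan import *
plan([(.40,.30,.16,135,.045,.07),(.442,.163,.06,120,.04,.06),(.442,.163,.009,120,.02,.06)])"
```

```text
t 2.2 at [0.254 0.598 0.223] 157.0
[[-0.031,-0.027,0.008,0,0,0.048,0.07],[-0.033,-0.026,0.008,0,0,0.048,0.07],[-0.034,-0.024,0.008,0,0,0.048,0.07],[-0.035,-0.022,0.008,0,0,0.048,0.07],[-0.036,-0.021,0.008,0,0,0.048,0.07],[-0.037,-0.019,0.008,0,0,0.048,0.07],[-0.038,-0.017,0.007,0,0,0.048,0.07],[-0.038,-0.016,0.008,0,0,0.048,0.07],[-0.025,-0.013,0.02,0,0,0.052,0.06],[-0.026,-0.012,0.02,0,0,0.052,0.06],[-0.027,-0.011,0.02,0,0,0.052,0.06],[-0.027,-0.009,0.02,0,0,0.053,0.06]]
[[-0.027,-0.008,0.02,0,0,0.052,0.06],[0,0,0.017,0,0,0,0.06],[0,0,0.017,0,0,0,0.06],[0,0,0.017,0,0,0,0.06]]
```

Request:
{"name": "play_rows", "arguments": {"steps": [[[-0.031, -0.027, 0.008, 0, 0, 0.048, 0.07], [-0.033, -0.026, 0.008, 0, 0, 0.048, 0.07], [-0.034, -0.024, 0.008, 0, 0, 0.048, 0.07], [-0.035, -0.022, 0.008, 0, 0, 0.048, 0.07], [-0.036, -0.021, 0.008, 0, 0, 0.048, 0.07], [-0.037, -0.019, 0.008, 0, 0, 0.048, 0.07], [-0.038, -0.017, 0.007, 0, 0, 0.048, 0.07], [-0.038, -0.016, 0.008, 0, 0, 0.048, 0.07], [-0.025, -0.013, 0.02, 0, 0, 0.052, 0.06], [-0.026, -0.012, 0.02, 0, 0, 0.052, 0.06], [-0.027, -0.011, 0.02, 0, 0, 0.052, 0.06], [-0.027, -0.009, 0.02, 0, 0, 0.053, 0.06]]], "force": 30}}

```text
time_s: 3.4
tool_pos: [0.4341, 0.1893, 0.0792]
tool_rot: [179.9, -0.0, 122.9]
force: [0.5, -0.1, -0.5]
grip_width: 0.0606
grasp_force: 0.0
```

Request:
{"name": "play_rows", "arguments": {"steps": [[[-0.027, -0.008, 0.02, 0, 0, 0.052, 0.06], [0, 0, 0, 0, 0, 0, 0.06], [0, 0, 0, 0, 0, 0, 0.06]]]}}

```text
time_s: 3.7
tool_pos: [0.4417, 0.1631, 0.0595]
tool_rot: [-180.0, -0.0, 120.0]
force: [-0.8, -0.2, 0.5]
grip_width: 0.0598
grasp_force: 0.0
```

```bash
python3 -c "
from plan import *
print(get_obs()['grip_width'],np.round(get_obs()['qpos'],1))
r=read_camera('top')
for q in silhouettes('top','spacer_block')[:1]: print(q['p'],q['extent'])
cv2.imwrite('pics/a.png',cv2.resize(r['frame'][140:290,100:400,::-1],(800,400)))
plan([(.4423,.1626,.009,120,.02,.06),(6,.0),(.4423,.1626,.06,120,.025,0),(.43,.322,.06,113.6,.03,0),(.4336,.3223,.045,113.6,.03,0)])"
```

```text
0.0597705774958889 [-39.7   5.3  16.9 119.1  -1.9  56.    8.2]
t 3.8 at [0.442 0.165 0.06 ] 120.1
[[-0.001,0,0.017,0,0,0.001,0.06],[0,0,0.017,0,0,0.001,0.06],[-0.001,-0.001,0.017,0,0,0,0.06],[0,0,0,0,0,0,0.0],[0,0,0,0,0,0,0.0],[0,0,0,0,0,0,0.0],[0,0,0,0,0,0,0.0],[0,0,0,0,0,0,0.0],[0,0,0,0,0,0,0.0],[0,0,-0.017,0,0,0,0],[0,0,-0.017,0,0,0,0],[0,0,-0.017,0,0,0,0]]
[[0.024,0.012,0,0,0,0.019,0],[0.024,0.011,0,0,0,0.019,0],[0.025,0.01,0,0,0,0.018,0],[0.025,0.01,0,0,0,0.019,0],[0.025,0.01,0,0,0,0.018,0],[0.024,0.009,0,0,0,0.019,0],[-0.001,0.004,0.015,0,0,0,0]]
```

View pics/a.png

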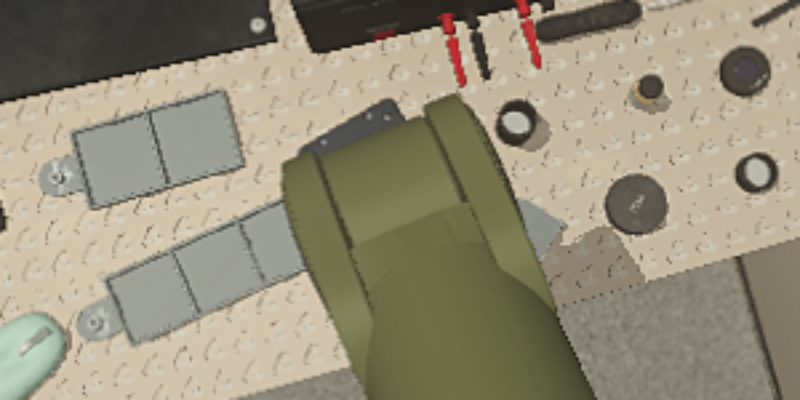

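The picture shows the arm covering the spacer in the top view. Tracking is within about 2 mm, so I'm going ahead with the grasp.

Request:
{"name": "play_rows", "arguments": {"steps": [[[0, 0, 0.017, 0, 0, 0, 0.06], [0, 0, 0.017, 0, 0, 0, 0.06], [0, 0, 0.016, 0, 0, 0, 0.06], [0, 0, 0, 0, 0, 0, 0], [0, 0, 0, 0, 0, 0, 0], [0, 0, 0, 0, 0, 0, 0], [0, 0, 0, 0, 0, 0, 0], [0, 0, 0, 0, 0, 0, 0], [0, 0, 0, 0, 0, 0, 0], [0, 0, -0.017, 0, 0, 0, 0], [0, 0, -0.017, 0, 0, 0, 0], [0, 0, -0.017, 0, 0, 0, 0]]]}}

```text
time_s: 5.0
tool_pos: [0.4412, 0.163, 0.0608]
tool_rot: [-179.9, 0.0, 120.0]
force: [1.2, -0.3, -1.9]
grip_width: 0.0259
grasp_force: 29.2
```

```bash
python3 -c "
from plan import *
o=get_obs();print(o['grip_width'],o['grasp_force'],np.round(o['tool_pos'],4))
plan([(.4336,.3223,.045,113.6,.03,0),(.4336,.3223,.014,113.6,.012,0),(2,0),(5,.05),(.4336,.3223,.08,113.6,.025,.05)])"
```

```text
0.02586755320170236 29.245656430721283 [0.4412 0.163  0.0608]
t 5.0 at [0.441 0.163 0.061] 120.0
[[0.024,0.012,0.003,0,0,0.019,0],[0.024,0.012,0.003,0,0,0.019,0],[0.024,0.011,0.002,0,0,0.018,0],[0.024,0.011,0.003,0,0,0.019,0],[0.024,0.01,0.002,0,0,0.018,0],[0.025,0.01,0.003,0,0,0.019,0],[0,0,0.01,0,0,0,0],[0,0,0.01,0,0,0,0],[0,0,0.011,0,0,0,0],[0,0,0,0,0,0,0],[0,0,0,0,0,0,0],[0,0,0,0,0,0,0.05]]
[[0,0,0,0,0,0,0.05],[0,0,0,0,0,0,0.05],[0,0,0,0,0,0,0.05],[0,0,0,0,0,0,0.05],[0,0,-0.022,0,0,0,0.05],[0,0,-0.022,0,0,0,0.05],[0,0,-0.022,0,0,0,0.05]]
```

Request:
{"name": "play_rows", "arguments": {"steps": [[[0.024, 0.012, 0.003, 0, 0, 0.019, 0], [0.024, 0.012, 0.003, 0, 0, 0.019, 0], [0.024, 0.011, 0.002, 0, 0, 0.018, 0], [0.024, 0.011, 0.003, 0, 0, 0.019, 0], [0.024, 0.01, 0.002, 0, 0, 0.018, 0], [0.025, 0.01, 0.003, 0, 0, 0.019, 0], [0, 0, 0.01, 0, 0, 0, 0], [0, 0, 0.01, 0, 0, 0, 0], [0, 0, 0.009, 0, 0, 0, 0], [0, 0, 0, 0, 0, 0, 0], [0, 0, 0, 0, 0, 0, 0]]]}}

```text
time_s: 6.1
tool_pos: [0.4339, 0.3214, 0.0153]
tool_rot: [-180.0, 0.0, 113.5]
force: [0.6, 0.5, -2.1]
grip_width: 0.026
grasp_force: 29.6
```

```bash
python3 -c "
from plan import *
o=get_obs();print(o['grip_width'],o['force'],np.round(o['tool_pos'],4))"
```

```text
0.025972959832459584 [ 0.56312904  0.46587257 -2.13613431] [0.4339 0.3214 0.0153]
```

Request:
{"name": "play_rows", "arguments": {"steps": [[[0, 0, 0.002, 0, 0, 0, 0], [0, 0, 0, 0, 0, 0, 0], [0, 0, 0, 0, 0, 0, 0.05], [0, 0, 0, 0, 0, 0, 0.05], [0, 0, 0, 0, 0, 0, 0.05], [0, 0, 0, 0, 0, 0, 0.05], [0, 0, -0.02, 0, 0, 0, 0.05], [0, 0, -0.025, 0, 0, 0, 0.05], [0, 0, -0.025, 0, 0, 0, 0.06]]]}}

```text
time_s: 7.0
tool_pos: [0.4335, 0.3223, 0.0842]
tool_rot: [-180.0, 0.0, 113.6]
force: [-0.6, 0.1, 1.0]
grip_width: 0.053
grasp_force: 0.0
```

```bash
python3 -c "
from plan import *
plan([(.458,.0765,.07,145,.04,.065),(.458,.0765,.009,145,.025,.065),(1,.065),(7,.0),(.458,.0765,.08,145,.025,0),
(.521,.4015,.07,106.2,.035,0),(.521,.4015,.014,106.2,.015,0),(2,0)])"
```

```text
t 7.0 at [0.434 0.322 0.084] 113.6
[[-0.034,-0.011,0.002,0,0,-0.078,0.065],[-0.033,-0.013,0.002,0,0,-0.078,0.065],[-0.031,-0.016,0.002,0,0,-0.078,0.065],[-0.03,-0.018,0.002,0,0,-0.078,0.065],[-0.029,-0.021,0.002,0,0,-0.079,0.065],[-0.027,-0.023,0.002,0,0,-0.078,0.065],[-0.024,-0.025,0.002,0,0,-0.079,0.065],[0,0,0.02,0,0,0,0.065],[0,0,0.021,0,0,0,0.065],[0,0,0.02,0,0,0,0.065],[0,0,0,0,0,0,0.065],[0,0,0,0,0,0,0.0]]
[[0,0,0,0,0,0,0.0],[0,0,0,0,0,0,0.0],[0,0,0,0,0,0,0.0],[0,0,0,0,0,0,0.0],[0,0,0,0,0,0,0.0],[0,0,0,0,0,0,0.0],[0,0,-0.024,0,0,0,0],[0,0,-0.023,0,0,0,0],[0,0,-0.024,0,0,0,0],[0.013,0.03,0.001,0,0,0.068,0],[0.016,0.029,0.001,0,0,0.068,0],[0.017,0.028,0.001,0,0,0.068,0]]
[[0.019,0.027,0.001,0,0,0.068,0],[0.021,0.026,0.001,0,0,0.068,0],[0.023,0.024,0.001,0,0,0.067,0],[0.024,0.022,0.001,0,0,0.068,0],[0.026,0.021,0.001,0,0,0.067,0],[0.027,0.019,0.001,0,0,0.068,0],[0.029,0.017,0.001,0,0,0.067,0],[0,0,0.014,0,0,0,0],[0,0,0.014,0,0,0,0],[0,0,0.014,0,0,0,0],[0,0,0.014,0,0,0,0],[0,0,0,0,0,0,0]]
[[0,0,0,0,0,0,0]]
```

Request:
{"name": "play_rows", "arguments": {"steps": [[[-0.034, -0.011, 0.002, 0, 0, -0.078, 0.065], [-0.033, -0.013, 0.002, 0, 0, -0.078, 0.065], [-0.031, -0.016, 0.002, 0, 0, -0.078, 0.065], [-0.03, -0.018, 0.002, 0, 0, -0.078, 0.065], [-0.029, -0.021, 0.002, 0, 0, -0.079, 0.065], [-0.027, -0.023, 0.002, 0, 0, -0.078, 0.065], [-0.024, -0.025, 0.002, 0, 0, -0.079, 0.065], [0, 0, 0.02, 0, 0, 0, 0.065], [0, 0, 0.021, 0, 0, 0, 0.065], [0, 0, 0.02, 0, 0, 0, 0.065], [0, 0, 0, 0, 0, 0, 0.065], [0, 0, 0, 0, 0, 0, 0]]]}}

```text
time_s: 8.2
tool_pos: [0.4578, 0.0767, 0.0088]
tool_rot: [-180.0, -0.0, 145.0]
force: [0.3, -0.2, -0.3]
grip_width: 0.0616
grasp_force: 0.0
```

Request:
{"name": "play_rows", "arguments": {"steps": [[[0, 0, 0, 0, 0, 0, 0], [0, 0, 0, 0, 0, 0, 0], [0, 0, 0, 0, 0, 0, 0], [0, 0, 0, 0, 0, 0, 0], [0, 0, 0, 0, 0, 0, 0], [0, 0, 0, 0, 0, 0, 0], [0, 0, -0.024, 0, 0, 0, 0], [0, 0, -0.023, 0, 0, 0, 0], [0, 0, -0.024, 0, 0, 0, 0]]]}}

```text
time_s: 9.1
tool_pos: [0.4572, 0.0765, 0.08]
tool_rot: [-180.0, -0.0, 145.0]
force: [-0.2, -0.1, -0.0]
grip_width: 0.0396
grasp_force: 29.7
```

```bash
python3 -c "
from plan import *
plan([(.44,.26,.08,125,.035,0),
(.521,.4015,.07,106.2,.035,0),(.521,.4015,.014,106.2,.015,0),(2,0)])"
```

```text
t 9.1 at [0.457 0.077 0.08 ] 145.0
[[0.02,0.023,0,0,0,0.058,0],[0.021,0.022,0,0,0,0.058,0],[0.023,0.021,0,0,0,0.058,0],[0.024,0.02,0,0,0,0.058,0],[0.024,0.018,0,0,0,0.059,0],[0.026,0.017,0,0,0,0.058,0],[0.014,0.03,0.002,0,0,0.066,0],[0.016,0.028,0.002,0,0,0.066,0],[0.017,0.027,0.002,0,0,0.065,0],[0.02,0.027,0.002,0,0,0.066,0],[0.021,0.025,0.002,0,0,0.065,0],[0,0,0.014,0,0,0,0]]
[[0,0,0.014,0,0,0,0],[0,0,0.014,0,0,0,0],[0,0,0.014,0,0,0,0],[0,0,0,0,0,0,0],[0,0,0,0,0,0,0]]
```

Request:
{"name": "play_rows", "arguments": {"steps": [[[0.02, 0.023, 0, 0, 0, 0.058, 0], [0.021, 0.022, 0, 0, 0, 0.058, 0], [0.023, 0.021, 0, 0, 0, 0.058, 0], [0.024, 0.02, 0, 0, 0, 0.058, 0], [0.024, 0.018, 0, 0, 0, 0.059, 0], [0.026, 0.017, 0, 0, 0, 0.058, 0], [0.014, 0.03, 0.002, 0, 0, 0.066, 0], [0.016, 0.028, 0.002, 0, 0, 0.066, 0], [0.017, 0.027, 0.002, 0, 0, 0.065, 0], [0.02, 0.027, 0.002, 0, 0, 0.066, 0], [0.021, 0.025, 0.002, 0, 0, 0.065, 0], [0, 0, 0.014, 0, 0, 0, 0]]]}}

```text
time_s: 10.3
tool_pos: [0.5232, 0.4076, 0.0564]
tool_rot: [179.7, -0.2, 106.4]
force: [-0.5, 2.2, -0.2]
grip_width: 0.0398
grasp_force: 29.7
```

Request:
{"name": "play_rows", "arguments": {"steps": [[[0, 0, 0.014, 0, 0, 0, 0], [0, 0, 0.014, 0, 0, 0, 0], [0, 0, 0.014, 0, 0, 0, 0], [0, 0, 0.001, 0, 0, 0, 0], [0, 0, 0, 0, 0, 0, 0]]]}}

```text
time_s: 10.8
tool_pos: [0.5213, 0.4011, 0.0118]
tool_rot: [-179.9, 0.0, 106.2]
force: [-0.1, 0.6, -0.2]
grip_width: 0.0395
grasp_force: 29.9
```

```bash
python3 -c "
from plan import *
o=get_obs();print(o['force'],np.round(o['tool_pos'],4))
r=read_camera('scene');cv2.imwrite('pics/b.png',cv2.resize(r['frame'][170:320,80:380,::-1],(800,400)))
read_camera('top')"
```

```text
[-0.12219701  0.64122142 -0.18330427] [0.5213 0.4011 0.0118]
```

View pics/b.png

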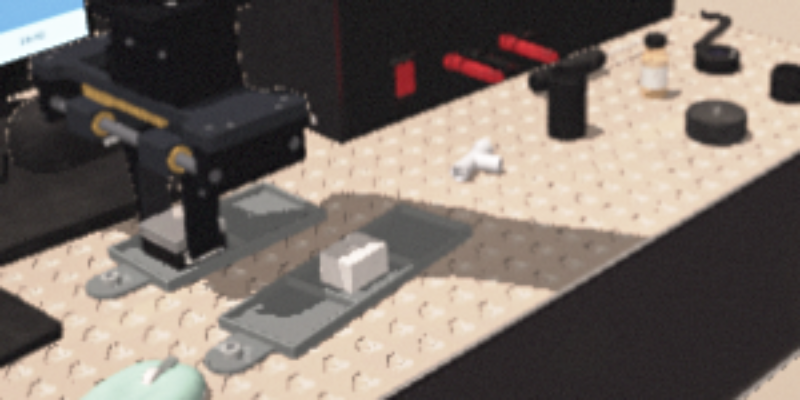

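The spacer, at (350,262) in the crop, stands in the middle pocket. The box is held in the tab pocket, at about (180,235). Releasing it, then on to the short tube.

Request:
{"name": "play_rows", "arguments": {"steps": [[[0, 0, 0, 0, 0, 0, 0.06], [0, 0, 0, 0, 0, 0, 0.06], [0, 0, 0, 0, 0, 0, 0.06], [0, 0, 0, 0, 0, 0, 0.06], [0, 0, -0.02, 0, 0, 0, 0.06], [0, 0, -0.025, 0, 0, 0, 0.06], [0, 0, -0.025, 0, 0, 0, 0.06], [0, 0, 0, 0, 0, 0, 0.06]]]}}

```text
time_s: 11.7
tool_pos: [0.524, 0.4039, 0.087]
tool_rot: [179.6, -0.2, 106.2]
force: [1.4, -0.4, 0.7]
grip_width: 0.0599
grasp_force: 0.0
```

```bash
python3 -c "
from plan import *
plan([(.44,.27,.09,125,.045,.06),(.47,.03,.09,140,.045,.06),(.5037,-.106,.06,145,.045,.06),(.5037,-.106,.009,145,.02,.06),(1,.06),(6,0),(.5037,-.106,.08,145,.025,0)])"
```

```text
t 11.7 at [0.524 0.404 0.087] 106.2
[[-0.026,-0.03,-0.001,0,0,-0.082,0.06],[-0.024,-0.031,-0.001,0,0,-0.082,0.06],[-0.021,-0.033,-0.001,0,0,-0.082,0.06],[-0.018,-0.036,0,0,0,-0.082,0.06],[-0.036,-0.019,0,0,0,-0.044,0.06],[-0.035,-0.02,0,0,0,-0.044,0.06],[-0.034,-0.022,0,0,0,-0.043,0.06],[-0.033,-0.023,0,0,0,-0.044,0.06],[-0.032,-0.025,0,0,0,-0.043,0.06],[-0.03,-0.026,0,0,0,-0.044,0.06],[-0.028,-0.021,0.007,0,0,-0.022,0.06],[-0.028,-0.021,0.008,0,0,-0.022,0.06]]
[[-0.028,-0.022,0.007,0,0,-0.021,0.06],[-0.027,-0.022,0.008,0,0,-0.022,0.06],[0,0,0.017,0,0,0,0.06],[0,0,0.017,0,0,0,0.06],[0,0,0.017,0,0,0,0.06],[0,0,0,0,0,0,0.06],[0,0,0,0,0,0,0],[0,0,0,0,0,0,0],[0,0,0,0,0,0,0],[0,0,0,0,0,0,0],[0,0,0,0,0,0,0],[0,0,0,0,0,0,0]]
[[0,0,-0.024,0,0,0,0],[0,0,-0.024,0,0,0,0],[0,0,-0.023,0,0,0,0]]
```

Request:
{"name": "play_rows", "arguments": {"steps": [[[-0.026, -0.03, -0.001, 0, 0, -0.082, 0.06], [-0.024, -0.031, -0.001, 0, 0, -0.082, 0.06], [-0.021, -0.033, -0.001, 0, 0, -0.082, 0.06], [-0.018, -0.036, 0, 0, 0, -0.082, 0.06], [-0.036, -0.019, 0, 0, 0, -0.044, 0.06], [-0.035, -0.02, 0, 0, 0, -0.044, 0.06], [-0.034, -0.022, 0, 0, 0, -0.043, 0.06], [-0.033, -0.023, 0, 0, 0, -0.044, 0.06], [-0.032, -0.025, 0, 0, 0, -0.043, 0.06], [-0.03, -0.026, 0, 0, 0, -0.044, 0.06], [-0.028, -0.021, 0.007, 0, 0, -0.022, 0.06], [-0.028, -0.021, 0.008, 0, 0, -0.022, 0.06]]]}}

```text
time_s: 12.9
tool_pos: [0.4841, -0.0413, 0.0702]
tool_rot: [180.0, 0.0, 142.6]
force: [0.6, 0.3, 0.5]
grip_width: 0.0595
grasp_force: 0.0
```

Request:
{"name": "play_rows", "arguments": {"steps": [[[-0.028, -0.022, 0.007, 0, 0, -0.021, 0.06], [-0.027, -0.022, 0.004, 0, 0, -0.022, 0.06], [0, 0, 0, 0, 0, 0, 0.06], [0, 0, 0, 0, 0, 0, 0.06]]]}}

```text
time_s: 13.3
tool_pos: [0.5011, -0.1086, 0.0588]
tool_rot: [-180.0, -0.1, 144.9]
force: [0.3, 0.4, 0.1]
grip_width: 0.0597
grasp_force: 0.0
```

```bash
python3 -c "
from plan import *
plan([(.5037,-.106,.009,145,.02,.06),(1,.06),(6,0),(.5037,-.106,.08,145,.025,0)])"
```

```text
t 13.3 at [ 0.501 -0.109  0.059] 144.9
[[0,0.001,0.017,0,0,-0.001,0.06],[0,0.001,0.016,0,0,-0.001,0.06],[-0.001,0.002,0.017,0,0,0,0.06],[0,0,0,0,0,0,0.06],[0,0,0,0,0,0,0],[0,0,0,0,0,0,0],[0,0,0,0,0,0,0],[0,0,0,0,0,0,0],[0,0,0,0,0,0,0],[0,0,0,0,0,0,0],[0,0,-0.024,0,0,0,0],[0,0,-0.024,0,0,0,0]]
[[0,0,-0.023,0,0,0,0]]
```

Request:
{"name": "play_rows", "arguments": {"steps": [[[0, 0.001, 0.017, 0, 0, 0, 0.06], [0, 0.001, 0.016, 0, 0, 0, 0.06], [-0.001, 0.002, 0.017, 0, 0, 0, 0.06], [0, 0, 0, 0, 0, 0, 0.06], [0, 0, 0, 0, 0, 0, 0], [0, 0, 0, 0, 0, 0, 0], [0, 0, 0, 0, 0, 0, 0], [0, 0, 0, 0, 0, 0, 0], [0, 0, 0, 0, 0, 0, 0], [0, 0, 0, 0, 0, 0, 0]]], "force": 20}}

```text
time_s: 14.3
tool_pos: [0.5052, -0.1053, 0.01]
tool_rot: [180.0, 0.0, 145.0]
force: [-0.2, -0.5, 2.8]
grip_width: 0.0294
grasp_force: 20.0
```

Request:
{"name": "play_rows", "arguments": {"steps": [[[0, 0, -0.024, 0, 0, 0, 0], [0, 0, -0.024, 0, 0, 0, 0], [0, 0, -0.023, 0, 0, 0, 0], [0, 0, 0, 0, 0, 0, 0]]]}}

```text
time_s: 14.7
tool_pos: [0.5073, -0.1057, 0.0835]
tool_rot: [179.8, 0.3, 145.0]
force: [0.2, -0.3, -0.9]
grip_width: 0.0297
grasp_force: 20.0
```

```bash
python3 -c "
from plan import *
plan([(.45,.1,.09,135,.035,0),(.4108,.3745,.08,113.6,.035,0),(1,0),(.4108,.3745,.014,113.6,.015,0),(2,0)])"
```

```text
t 14.7 at [ 0.507 -0.106  0.083] 145.0
[[0.024,0.019,-0.001,0,0,0.025,0],[0.024,0.019,-0.001,0,0,0.025,0],[0.024,0.018,-0.001,0,0,0.025,0],[0.025,0.018,-0.001,0,0,0.025,0],[0.025,0.017,-0.001,0,0,0.025,0],[0.026,0.016,-0.001,0,0,0.025,0],[0.026,0.016,-0.001,0,0,0.024,0],[0.028,0.021,0.001,0,0,0.047,0],[0.029,0.019,0.001,0,0,0.047,0],[0.03,0.018,0.001,0,0,0.047,0],[0.03,0.017,0.001,0,0,0.047,0],[0.031,0.015,0.002,0,0,0.046,0]]
[[0.032,0.014,0.001,0,0,0.047,0],[0.032,0.012,0.002,0,0,0.046,0],[0.033,0.011,0.001,0,0,0.047,0],[0,0,0,0,0,0,0],[0,0,0.013,0,0,0,0],[0,0,0.013,0,0,0,0],[0,0,0.013,0,0,0,0],[0,0,0.014,0,0,0,0],[0,0,0.013,0,0,0,0],[0,0,0,0,0,0,0],[0,0,0,0,0,0,0]]
```

Request:
{"name": "play_rows", "arguments": {"steps": [[[0.024, 0.019, -0.001, 0, 0, 0.025, 0], [0.024, 0.019, -0.001, 0, 0, 0.025, 0], [0.024, 0.018, -0.001, 0, 0, 0.025, 0], [0.025, 0.018, -0.001, 0, 0, 0.025, 0], [0.025, 0.017, -0.001, 0, 0, 0.025, 0], [0.026, 0.016, -0.001, 0, 0, 0.025, 0], [0.026, 0.016, -0.001, 0, 0, 0.024, 0], [0.028, 0.021, 0.001, 0, 0, 0.047, 0], [0.029, 0.019, 0.001, 0, 0, 0.047, 0], [0.03, 0.018, 0.001, 0, 0, 0.047, 0], [0.03, 0.017, 0.001, 0, 0, 0.047, 0], [0.031, 0.015, 0.002, 0, 0, 0.046, 0]]]}}

```text
time_s: 15.9
tool_pos: [0.4219, 0.2731, 0.0805]
tool_rot: [-179.9, -0.0, 121.5]
force: [0.2, 0.9, -0.6]
grip_width: 0.0293
grasp_force: 20.0
```

Request:
{"name": "play_rows", "arguments": {"steps": [[[0.032, 0.014, 0.001, 0, 0, 0.047, 0], [0.032, 0.012, 0.002, 0, 0, 0.046, 0], [0.033, 0.011, 0.001, 0, 0, 0.047, 0], [0, 0, 0, 0, 0, 0, 0], [0, 0, 0, 0, 0, 0, 0], [0, 0, 0, 0, 0, 0, 0]]]}}

```text
time_s: 16.5
tool_pos: [0.4083, 0.3733, 0.0767]
tool_rot: [-179.9, 0.1, 113.5]
force: [-0.2, -1.0, 0.1]
grip_width: 0.0295
grasp_force: 20.0
```

```bash
python3 -c "
from plan import *
plan([(.4108,.3745,.014,113.6,.015,0)])"
```

```text
t 16.5 at [0.408 0.373 0.077] 113.5
[[0,0.001,0.013,0,0,0,0],[0,0,0.012,0,0,0,0],[0,0.001,0.013,0,0,0,0],[0,0,0.012,0,0,0,0],[0,0.001,0.013,0,0,-0.001,0]]
```

Request:
{"name": "play_rows", "arguments": {"steps": [[[0, 0.001, 0.013, 0, 0, 0, 0], [0, 0, 0.013, 0, 0, 0, 0], [0, 0.001, 0.013, 0, 0, 0, 0], [0, 0, 0.012, 0, 0, 0, 0], [0, 0, 0.012, 0, 0, 0, 0], [0, 0, 0, 0, 0, 0, 0], [0, 0, 0, 0, 0, 0, 0], [0, 0, 0, 0, 0, 0, 0]]]}}

```text
time_s: 17.3
tool_pos: [0.4101, 0.3758, 0.0146]
tool_rot: [180.0, -0.0, 113.6]
force: [0.3, -0.4, -0.9]
grip_width: 0.0297
grasp_force: 20.0
```

Request:
{"name": "play_rows", "arguments": {"steps": [[[0, 0, 0.001, 0, 0, 0, 0], [0, 0, 0, 0, 0, 0, 0]]]}}

```text
time_s: 17.5
tool_pos: [0.4101, 0.3758, 0.0137]
tool_rot: [180.0, -0.0, 113.6]
force: [-0.2, 0.0, -0.9]
grip_width: 0.0297
grasp_force: 20.0
```

Request:
{"name": "play_rows", "arguments": {"steps": [[[0, 0, 0, 0, 0, 0, 0.05], [0, 0, 0, 0, 0, 0, 0.05], [0, 0, 0, 0, 0, 0, 0.05], [0, 0, 0, 0, 0, 0, 0.05], [0, 0, -0.02, 0, 0, 0, 0.05], [0, 0, -0.03, 0, 0, 0, 0.05], [0, 0, -0.03, 0, 0, 0, 0.05], [0, 0, 0, 0, 0, 0, 0.05], [0, 0, 0, 0, 0, 0, 0.05]]]}}

```text
time_s: 18.4
tool_pos: [0.4103, 0.3761, 0.0942]
tool_rot: [179.9, -0.0, 113.6]
force: [0.0, 0.0, -0.5]
grip_width: 0.05
grasp_force: 0.0
```

```bash
python3 -c "
from plan import *
for c,ns in (('scene',['lens_tube_short','spacer_block','optic_box','vial','lens_tube_long']),('top',['lens_tube_short','vial','lens_tube_long'])):
    r=read_camera(c);cv2.imwrite('pics/c_%s.png'%c,r['frame'][:,:,::-1])
    for n in ns:
        for d in silhouettes(c,n)[:1]: print(c,n,round(d['p'],2),np.round(d['extent']))
plan([(.43,.25,.11,130,.045,.05),(.49,-.0,.12,185,.045,.05),(.555,-.0175,.12,192,.04,.05),(2,.05)])"
```

```text
scene lens_tube_short 0.96 [177. 271. 201. 299.]
scene spacer_block 0.62 [202. 257. 225. 281.]
scene optic_box 0.87 [132. 248. 167. 274.]
scene vial 0.8 [320. 182. 334. 206.]
scene lens_tube_long 0.89 [284. 192. 296. 222.]
top vial 0.75 [326. 204. 350. 228.]
top lens_tube_long 0.49 [286. 175. 302. 197.]
t 18.9 at [0.41  0.376 0.093] 113.6
[[-0.041,-0.011,-0.006,0,0,-0.095,0.05],[-0.04,-0.014,-0.005,0,0,-0.096,0.05],[-0.038,-0.018,-0.006,0,0,-0.095,0.05],[-0.033,-0.016,-0.001,0,0,-0.137,0.05],[-0.03,-0.021,-0.001,0,0,-0.137,0.05],[-0.027,-0.025,-0.002,0,0,-0.137,0.05],[-0.024,-0.028,-0.001,0,0,-0.137,0.05],[-0.019,-0.031,-0.002,0,0,-0.137,0.05],[-0.015,-0.034,-0.001,0,0,-0.138,0.05],[-0.011,-0.035,-0.002,0,0,-0.137,0.05],[-0.031,-0.012,0,0,0,-0.061,0.05],[-0.031,-0.013,0,0,0,-0.061,0.05]]
[[0,0,0,0,0,0,0.05],[0,0,0,0,0,0,0.05]]
```

Request:
{"name": "play_rows", "arguments": {"steps": [[[-0.041, -0.011, -0.006, 0, 0, -0.095, 0.05], [-0.04, -0.014, -0.005, 0, 0, -0.096, 0.05], [-0.038, -0.018, -0.006, 0, 0, -0.095, 0.05], [-0.033, -0.016, -0.001, 0, 0, -0.137, 0.05], [-0.03, -0.021, -0.001, 0, 0, -0.137, 0.05], [-0.027, -0.025, -0.002, 0, 0, -0.137, 0.05], [-0.024, -0.028, -0.001, 0, 0, -0.137, 0.05], [-0.019, -0.031, -0.002, 0, 0, -0.137, 0.05], [-0.015, -0.034, -0.001, 0, 0, -0.138, 0.05], [-0.011, -0.035, -0.002, 0, 0, -0.137, 0.05], [-0.031, -0.012, 0, 0, 0, -0.061, 0.05], [-0.031, -0.013, 0, 0, 0, -0.061, 0.05]]], "force": 15}}

```text
time_s: 20.1
tool_pos: [0.5557, -0.0188, 0.1211]
tool_rot: [180.0, 0.1, -168.0]
force: [0.8, 0.4, 0.4]
grip_width: 0.0499
grasp_force: 0.0
```

Request:
{"name": "play_rows", "arguments": {"steps": [[[0, 0, 0, 0, 0, 0, 0.05], [0, 0, 0, 0, 0, 0, 0.05], [0, 0, 0, 0, 0, 0, 0.05]]]}}

```text
time_s: 20.4
tool_pos: [0.5539, -0.0166, 0.1203]
tool_rot: [180.0, -0.1, -168.0]
force: [-1.7, 0.5, -0.1]
grip_width: 0.05
grasp_force: 0.0
```

```bash
python3 -c "
from plan import *
print(np.round(get_obs()['qpos'],1))
r=read_camera('scene');cv2.imwrite('pics/d.png',cv2.resize(r['frame'][100:310,110:410,::-1],(800,560)))
plan([(.5672,-.0178,.12,192,.04,.05),(.5672,-.0178,.02,192,.025,.05)])"
```

```text
[-23.8  11.5  25.6 105.   -5.5  64.7 105.6]
t 20.45 at [ 0.554 -0.017  0.12 ] 192.0
[[-0.013,-0.004,0,0,0,0,0.05],[0,0,0.02,0,0,0,0.05],[0,0,0.02,0,0,0,0.05],[0,0,0.02,0,0,0,0.05],[0,0,0.02,0,0,0,0.05],[0,0,0.02,0,0,0,0.05]]
```

View pics/d.png

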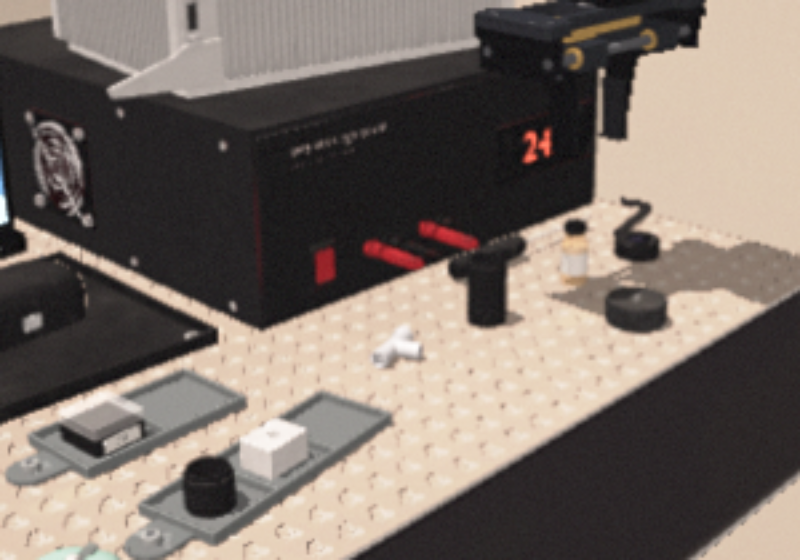

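The short tube (210,487), spacer (273,447) and box (102,425) all stand in their pockets. The gripper is above and in front of the vial (575,250), clear of the rack.

Request:
{"name": "play_rows", "arguments": {"steps": [[[-0.013, -0.003, 0, 0, 0, 0, 0.05], [0, 0, 0.02, 0, 0, 0, 0.05], [0, 0, 0.02, 0, 0, 0, 0.05], [0, 0, 0.02, 0, 0, 0, 0.05], [0, 0, 0.02, 0, 0, 0, 0.05], [0, 0, 0.02, 0, 0, 0, 0.05], [0, 0, 0, 0, 0, 0, 0.05]]]}}

```text
time_s: 21.15
tool_pos: [0.5651, -0.0166, 0.0183]
tool_rot: [179.9, -0.3, -168.0]
force: [0.1, -0.4, 0.3]
grip_width: 0.0498
grasp_force: 0.0
```

Request:
{"name": "play_rows", "arguments": {"steps": [[[0, 0, 0, 0, 0, 0, 0], [0, 0, 0, 0, 0, 0, 0], [0, 0, 0, 0, 0, 0, 0], [0, 0, 0, 0, 0, 0, 0], [0, 0, 0, 0, 0, 0, 0], [0, 0, 0, 0, 0, 0, 0]]]}}

```text
time_s: 21.75
tool_pos: [0.5688, -0.0173, 0.0212]
tool_rot: [180.0, 0.1, -168.0]
force: [-0.1, 0.8, 2.8]
grip_width: 0.0216
grasp_force: 15.0
```

Request:
{"name": "play_rows", "arguments": {"steps": [[[0, 0, -0.015, 0, 0, 0, 0], [0, 0, -0.025, 0, 0, 0, 0], [0, 0, -0.025, 0, 0, 0, 0], [0, 0, -0.02, 0, 0, 0, 0], [0, 0, 0, 0, 0, 0, 0], [0, 0, 0, 0, 0, 0, 0]]]}}

```text
time_s: 22.35
tool_pos: [0.5683, -0.0173, 0.1061]
tool_rot: [180.0, 0.1, -168.0]
force: [-0.8, -0.5, -1.0]
grip_width: 0.0214
grasp_force: 15.0
```

```bash
python3 -c "
from plan import *
plan([(.49,.02,.105,180,.035,0),(.4564,.2701,.1,130,.035,0),(3,0)])"
```

```text
t 22.35 at [ 0.568 -0.017  0.106] 192.0
[[0.023,0.018,0,0,0,0.07,0],[0.024,0.016,0.001,0,0,0.07,0],[0.025,0.014,0,0,0,0.069,0],[0.004,0.031,0.001,0,0,0.109,0],[0.008,0.031,0.001,0,0,0.109,0],[0.011,0.03,0.001,0,0,0.109,0],[0.014,0.028,0,0,0,0.109,0],[0.017,0.026,0.001,0,0,0.109,0],[0.02,0.025,0,0,0,0.109,0],[0.022,0.022,0.001,0,0,0.109,0],[0.024,0.02,0,0,0,0.11,0],[0,0,0,0,0,0,0]]
[[0,0,0,0,0,0,0],[0,0,0,0,0,0,0]]
```

Request:
{"name": "play_rows", "arguments": {"steps": [[[0.023, 0.018, 0, 0, 0, 0.07, 0], [0.024, 0.016, 0.001, 0, 0, 0.07, 0], [0.025, 0.014, 0, 0, 0, 0.069, 0], [0.004, 0.031, 0.001, 0, 0, 0.109, 0], [0.008, 0.031, 0.001, 0, 0, 0.109, 0], [0.011, 0.03, 0.001, 0, 0, 0.109, 0], [0.014, 0.028, 0, 0, 0, 0.109, 0], [0.017, 0.026, 0.001, 0, 0, 0.109, 0], [0.02, 0.025, 0, 0, 0, 0.109, 0], [0.022, 0.022, 0.001, 0, 0, 0.109, 0], [0.024, 0.02, 0, 0, 0, 0.11, 0], [0, 0, 0, 0, 0, 0, 0]]]}}

```text
time_s: 23.55
tool_pos: [0.4542, 0.2747, 0.0982]
tool_rot: [-179.9, -0.1, 130.3]
force: [-0.5, -0.1, -0.1]
grip_width: 0.0217
grasp_force: 15.0
```

Request:
{"name": "play_rows", "arguments": {"steps": [[[0, 0, 0, 0, 0, 0, 0], [0, 0, 0, 0, 0, 0, 0], [0, 0, 0, 0, 0, 0, 0], [0, 0, 0, 0, 0, 0, 0]]]}}

```text
time_s: 23.95
tool_pos: [0.457, 0.2688, 0.0995]
tool_rot: [-180.0, 0.0, 129.9]
force: [-0.3, -0.1, 0.7]
grip_width: 0.0216
grasp_force: 15.0
```

```bash
python3 -c "
from plan import *
plan([(.4564,.2701,.025,130,.015,0)])"
```

```text
t 23.95 at [0.457 0.269 0.1  ] 129.9
[[0,0,0.015,0,0,0,0],[0,0,0.015,0,0,0,0],[0,0,0.015,0,0,-0.001,0],[0.001,0,0.015,0,0,0,0],[0,0,0.015,0,0,-0.001,0]]
```

Request:
{"name": "play_rows", "arguments": {"steps": [[[0, 0, 0.015, 0, 0, 0, 0], [0, 0, 0.015, 0, 0, 0, 0], [0, 0, 0.015, 0, 0, 0, 0], [0.001, 0, 0.015, 0, 0, 0, 0], [0, 0, 0.01, 0, 0, 0, 0], [0, 0, 0.003, 0, 0, 0, 0], [0, 0, 0, 0, 0, 0, 0], [0, 0, 0, 0, 0, 0, 0], [0, 0, 0, 0, 0, 0, 0]]]}}

```text
time_s: 24.85
tool_pos: [0.4567, 0.2711, 0.0274]
tool_rot: [179.9, 0.0, 130.0]
force: [-0.1, 0.5, 0.3]
grip_width: 0.0214
grasp_force: 15.0
```

Request:
{"name": "play_rows", "arguments": {"steps": [[[0, 0, 0.001, 0, 0, 0, 0], [0, 0, 0, 0, 0, 0, 0], [0, 0, 0, 0, 0, 0, 0]]]}}

```text
time_s: 25.15
tool_pos: [0.4562, 0.2708, 0.0257]
tool_rot: [180.0, -0.0, 130.0]
force: [1.4, -0.3, 0.6]
grip_width: 0.0217
grasp_force: 15.0
```

Request:
{"name": "play_rows", "arguments": {"steps": [[[0, 0, 0.001, 0, 0, 0, 0], [0, 0, 0, 0, 0, 0, 0], [0, 0, 0, 0, 0, 0, 0.04], [0, 0, 0, 0, 0, 0, 0.04], [0, 0, 0, 0, 0, 0, 0.04], [0, 0, 0, 0, 0, 0, 0.04], [0, 0, -0.02, 0, 0, 0, 0.04], [0, 0, -0.035, 0, 0, 0, 0.04], [0, 0, -0.04, 0, 0, 0, 0.05], [0, 0, 0, 0, 0, 0, 0.05], [0, 0, 0, 0, 0, 0, 0.05]]]}}

```text
time_s: 26.25
tool_pos: [0.4567, 0.2712, 0.1206]
tool_rot: [179.9, -0.0, 130.0]
force: [-0.4, -0.7, -1.0]
grip_width: 0.0488
grasp_force: 0.0
```

```bash
python3 -c "
from plan import *
plan([(.46,.11,.12,180,.04,.055),(.52,.0865,.12,192,.04,.055),(3,.055)])"
```

```text
t 26.25 at [0.457 0.271 0.121] 130.0
[[-0.018,-0.014,0,0,0,-0.125,0.055],[-0.016,-0.017,0,0,0,-0.125,0.055],[-0.014,-0.018,0,0,0,-0.125,0.055],[-0.011,-0.02,0,0,0,-0.124,0.055],[-0.009,-0.021,0,0,0,-0.125,0.055],[-0.006,-0.023,0,0,0,-0.124,0.055],[-0.003,-0.023,0.001,0,0,-0.125,0.055],[-0.03,-0.012,0,0,0,-0.105,0.055],[-0.029,-0.014,0,0,0,-0.104,0.055],[0,0,0,0,0,0,0.055],[0,0,0,0,0,0,0.055],[0,0,0,0,0,0,0.055]]
```

Request:
{"name": "play_rows", "arguments": {"steps": [[[-0.018, -0.014, 0, 0, 0, -0.125, 0.055], [-0.016, -0.017, 0, 0, 0, -0.125, 0.055], [-0.014, -0.018, 0, 0, 0, -0.125, 0.055], [-0.011, -0.02, 0, 0, 0, -0.124, 0.055], [-0.009, -0.021, 0, 0, 0, -0.125, 0.055], [-0.006, -0.023, 0, 0, 0, -0.124, 0.055], [-0.003, -0.023, 0.001, 0, 0, -0.125, 0.055], [-0.03, -0.012, 0, 0, 0, -0.105, 0.055], [-0.029, -0.014, 0, 0, 0, -0.104, 0.055], [0, 0, 0, 0, 0, 0, 0.055], [0, 0, 0, 0, 0, 0, 0.055], [0, 0, 0, 0, 0, 0, 0.055]]], "force": 20}}

```text
time_s: 27.45
tool_pos: [0.5178, 0.0867, 0.1174]
tool_rot: [180.0, -0.2, -168.0]
force: [-0.8, -0.9, -0.4]
grip_width: 0.0551
grasp_force: 0.0
```

```bash
python3 -c "
from plan import *
r=read_camera('scene');cv2.imwrite('pics/e.png',cv2.resize(r['frame'][100:310,110:410,::-1],(800,560)))
plan([(.5425,.0865,.12,192,.04,.055),(.5425,.0865,.025,192,.025,.055)])"
```

```text
t 27.5 at [0.518 0.087 0.118] 192.0
[[-0.024,-0.006,-0.002,0,0,0,0.055],[0,0,0.024,0,0,0,0.055],[0,0,0.024,0,0,0,0.055],[0,0,0.023,0,0,0,0.055],[0,0,0.024,0,0,0,0.055]]
```

View pics/e.png

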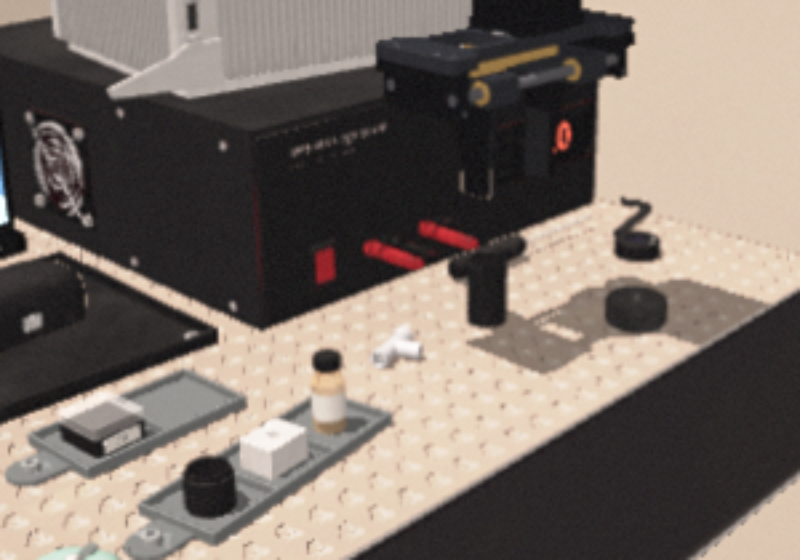

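The vial stands in the far pocket (328,400) and the long tube (487,285) is next.

Request:
{"name": "play_rows", "arguments": {"steps": [[[-0.024, -0.005, 0, 0, 0, 0, 0.055], [0, 0, 0.024, 0, 0, 0, 0.055], [0, 0, 0.024, 0, 0, 0, 0.055], [0, 0, 0.023, 0, 0, 0, 0.055], [0, 0, 0.022, 0, 0, 0, 0.055], [0, 0, 0, 0, 0, 0, 0.055], [0, 0, 0, 0, 0, 0, 0.055]]]}}

```text
time_s: 28.2
tool_pos: [0.5433, 0.0869, 0.0258]
tool_rot: [180.0, -0.0, -168.0]
force: [0.7, 0.7, 0.4]
grip_width: 0.0545
grasp_force: 0.0
```

Request:
{"name": "play_rows", "arguments": {"steps": [[[0, 0, 0, 0, 0, 0, 0], [0, 0, 0, 0, 0, 0, 0], [0, 0, 0, 0, 0, 0, 0], [0, 0, 0, 0, 0, 0, 0], [0, 0, 0, 0, 0, 0, 0], [0, 0, 0, 0, 0, 0, 0]]]}}

```text
time_s: 28.8
tool_pos: [0.5443, 0.0866, 0.0261]
tool_rot: [180.0, 0.1, -168.0]
force: [-0.6, -0.2, 3.8]
grip_width: 0.0297
grasp_force: 20.0
```

Request:
{"name": "play_rows", "arguments": {"steps": [[[0, 0, -0.02, 0, 0, 0, 0], [0, 0, -0.025, 0, 0, 0, 0], [0, 0, -0.025, 0, 0, 0, 0], [0, 0, -0.025, 0, 0, 0, 0], [0, 0, 0, 0, 0, 0, 0], [0, 0, 0, 0, 0, 0, 0]]]}}

```text
time_s: 29.4
tool_pos: [0.5439, 0.0865, 0.1205]
tool_rot: [180.0, 0.0, -168.0]
force: [-0.3, -0.6, -0.7]
grip_width: 0.0296
grasp_force: 20.0
```

```bash
python3 -c "
from plan import *
plan([(.45,.13,.125,180,.035,0),(.45,.28,.125,150,.035,0),(.5386,.3411,.11,130,.035,0),(4,0)])"
```

```text
t 29.4 at [0.544 0.086 0.121] 192.0
[[0.028,0.021,-0.001,0,0,0.07,0],[0.029,0.019,-0.002,0,0,0.07,0],[0.03,0.016,-0.001,0,0,0.069,0],[0,0.03,0,0,0,0.105,0],[0.003,0.03,0,0,0,0.105,0],[0.006,0.029,0,0,0,0.105,0],[0.009,0.029,0,0,0,0.104,0],[0.013,0.027,0,0,0,0.105,0],[-0.012,0.024,0.004,0,0,0.087,0],[-0.009,0.025,0.004,0,0,0.087,0],[-0.007,0.026,0.003,0,0,0.087,0],[-0.005,0.027,0.004,0,0,0.088,0]]
[[0,0,0,0,0,0,0],[0,0,0,0,0,0,0],[0,0,0,0,0,0,0],[0,0,0,0,0,0,0]]
```

Request:
{"name": "play_rows", "arguments": {"steps": [[[0.028, 0.021, -0.001, 0, 0, 0.07, 0], [0.029, 0.019, -0.002, 0, 0, 0.07, 0], [0.03, 0.016, -0.001, 0, 0, 0.069, 0], [0, 0.03, 0, 0, 0, 0.105, 0], [0.003, 0.03, 0, 0, 0, 0.105, 0], [0.006, 0.029, 0, 0, 0, 0.105, 0], [0.009, 0.029, 0, 0, 0, 0.104, 0], [0.013, 0.027, 0, 0, 0, 0.105, 0], [-0.012, 0.024, 0.004, 0, 0, 0.087, 0], [-0.009, 0.025, 0.004, 0, 0, 0.087, 0], [-0.007, 0.026, 0.003, 0, 0, 0.087, 0], [-0.005, 0.027, 0.004, 0, 0, 0.088, 0]]]}}

```text
time_s: 30.6
tool_pos: [0.5381, 0.341, 0.1072]
tool_rot: [-179.8, -0.0, 129.8]
force: [0.2, -0.4, -0.2]
grip_width: 0.0297
grasp_force: 20.0
```

Request:
{"name": "play_rows", "arguments": {"steps": [[[0, 0, 0, 0, 0, 0, 0], [0, 0, 0, 0, 0, 0, 0], [0, 0, 0, 0, 0, 0, 0], [0, 0, 0, 0, 0, 0, 0]]]}}

```text
time_s: 31.0
tool_pos: [0.5377, 0.3404, 0.1095]
tool_rot: [-180.0, -0.0, 130.0]
force: [0.5, 0.5, -0.8]
grip_width: 0.0298
grasp_force: 20.0
```

```bash
python3 -c "
from plan import *
plan([(.5386,.3411,.032,130,.016,0)])"
```

```text
t 31.0 at [0.538 0.34  0.109] 130.0
[[0,0,0.015,0,0,0,0],[0,0,0.016,0,0,0,0],[0,0,0.015,0,0,0,0],[0,0.001,0.016,0,0,0,0],[0,0,0.015,0,0,0,0]]
```

Request:
{"name": "play_rows", "arguments": {"steps": [[[0, 0, 0.015, 0, 0, 0, 0], [0, 0, 0.016, 0, 0, 0, 0], [0, 0, 0.015, 0, 0, 0, 0], [0, 0.001, 0.016, 0, 0, 0, 0], [0, 0, 0.015, 0, 0, 0, 0], [0, 0, 0, 0, 0, 0, 0], [0, 0, 0.001, 0, 0, 0, 0], [0, 0, 0, 0, 0, 0, 0], [0, 0, 0, 0, 0, 0, 0]]]}}

```text
time_s: 31.9
tool_pos: [0.5395, 0.3418, 0.0321]
tool_rot: [179.9, 0.0, 130.0]
force: [-0.3, -0.3, -1.5]
grip_width: 0.0299
grasp_force: 20.0
```

Request:
{"name": "play_rows", "arguments": {"steps": [[[0, 0, 0, 0, 0, 0, 0]]]}}

```text
time_s: 32.0
tool_pos: [0.5394, 0.3418, 0.0321]
tool_rot: [179.9, 0.0, 130.0]
force: [-0.7, 0.2, 0.0]
grip_width: 0.0297
grasp_force: 20.0
```

Request:
{"name": "play_rows", "arguments": {"steps": [[[0, 0, 0.002, 0, 0, 0, 0], [0, 0, 0, 0, 0, 0, 0], [0, 0, 0.001, 0, 0, 0, 0], [0, 0, 0, 0, 0, 0, 0], [0, 0, 0, 0, 0, 0, 0]]]}}

```text
time_s: 32.5
tool_pos: [0.5392, 0.3417, 0.0288]
tool_rot: [180.0, -0.0, 130.0]
force: [0.3, -0.2, 0.1]
grip_width: 0.0298
grasp_force: 20.0
```

Request:
{"name": "play_rows", "arguments": {"steps": [[[0, 0, 0, 0, 0, 0, 0.05], [0, 0, 0, 0, 0, 0, 0.05], [0, 0, 0, 0, 0, 0, 0.05], [0, 0, 0, 0, 0, 0, 0.05], [0, 0, -0.02, 0, 0, 0, 0.05], [0, 0, -0.03, 0, 0, 0, 0.05], [0, 0, -0.04, 0, 0, 0, 0.05], [0, 0, -0.04, 0, 0, 0, 0.05], [0, 0, -0.03, 0, 0, 0, 0.05]]]}}

```text
time_s: 33.4
tool_pos: [0.5398, 0.3419, 0.1915]
tool_rot: [179.8, 0.0, 130.0]
force: [0.6, 0.7, -1.0]
grip_width: 0.0499
grasp_force: 0.0
```

Request:
{"name": "play_rows", "arguments": {"steps": [[[0.03, 0, 0, 0, 0, 0, 0.05], [0.04, 0, 0, 0, 0, 0, 0.05], [0.04, 0, 0, 0, 0, -0.05, 0.05], [0.04, 0, 0, 0, 0, -0.1, 0.05], [0.04, 0, 0, 0, 0, -0.1, 0.05], [0.04, 0, 0, 0, 0, -0.1, 0.05], [0.04, 0, 0, 0, 0, -0.1, 0.05], [0.03, 0, 0, 0, 0, 0, 0.05], [0, 0, 0, 0, 0, 0, 0.05], [0, 0, 0, 0, 0, 0, 0.05]]]}}

```text
time_s: 34.4
tool_pos: [0.3162, 0.5375, 0.1886]
tool_rot: [180.0, 0.0, 155.9]
force: [0.4, -0.6, 0.5]
grip_width: 0.0497
grasp_force: 0.0
```

```bash
python3 - <<'E'
from h import *
exp={"lens_tube_short":(.4108,.3745),"spacer_block":(.4336,.3223),"vial":(.4564,.2701),"optic_box":(.521,.4015),"lens_tube_long":(.5386,.3411)}
cs={c:read_camera(c) for c in("scene","top")}
cv2.imwrite("pics/f.png",np.hstack([cv2.resize(cs["scene"]["frame"][170:330,90:310],(400,300)),cv2.resize(cs["top"]["frame"][130:290,90:310],(400,300))])[:,:,::-1])
for n,x0 in exp.items():
    for c,r in cs.items():
        q=proj(r,np.array([[*x0,.01]]))[0]
        for d in silhouettes(c,n):
            l,a,rr,b=d["extent"]
            if np.hypot((l+rr)/2-q[0],(a+b)/2-q[1])<16:
                o=fit(n,[(r,d["pixels"].astype(bool))],x0,[.3]);print(n,c,round(d["p"],2),np.round((o.x[:2]-x0)*1000),round(o.fun,2));break
E
```

```text
lens_tube_short scene 0.85 [2. 1.] 0.06
lens_tube_short top 0.53 [-2. -0.] 0.25
spacer_block scene 0.95 [ 5. -2.] 0.04
spacer_block top 0.53 [-1. -2.] 0.05
vial scene 0.92 [ 2. -1.] 0.12
optic_box scene 0.97 [ 6. -3.] 0.12
optic_box top 0.63 [ 1. -3.] 0.06
lens_tube_long scene 0.92 [ 6. -1.] 0.06
lens_tube_long top 0.71 [ 0. -1.] 0.06
```

View pics/f.png

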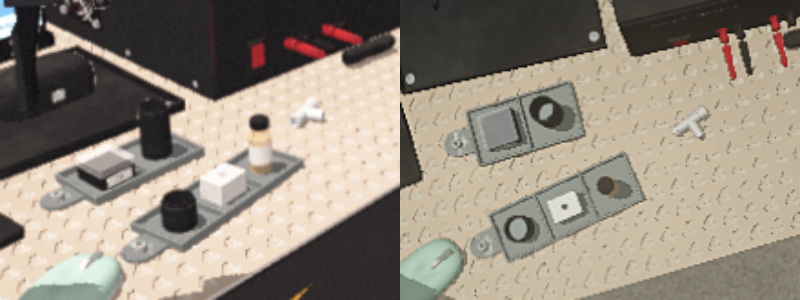

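All five things stand upright in their named pockets, within about 6 mm of centre. In the left half of the picture the short tube is at (178,212), the spacer at (222,185), the vial at (260,145), the box at (107,168) and the long tube at (156,130). The tee has not moved.

```bash
python3 -c "
from cell import *
print(sign_off())"
```

```text
the job is handed in; nothing more can be done
None
```

Both kits are made up and handed in at about 35 s of the 118 s allowed: all five things stand in their named pockets, within about 6 mm of centre by the final pictures, and nothing touched the sensor head, BNC tee or lens cap that I could see.

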